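# Roll the test wheel into its dock and snap the clamp shut

### The arm

A 6-joint arm with a two-finger parallel gripper is mounted at the origin on a cart in front of the work surface, level with it; the furniture and walls round the work are solid. World frame = base frame: x ahead of the robot, y to its left, z up, the work surface at z = 0. Lengths are in m, angles in rad, forces in N, time in s.
With the tool pointing down it reaches from about 0.25 to 0.725 m from the base axis. Payload 9.7 kg.
Tool frame: the origin (TCP) lies midway between the tips of the shut fingers; the grasp point (between the pads) lies 19 mm behind it; z points along the fingers, y is the line along which they close (so a half turn about z gives the same grasp; the last joint's range is limited). The gripper opens to 85 mm and grips with 20 to 120 N. Pads are 22 mm wide; open, the fingers measure 114 mm over their backs; the gripper's body (76 mm by 85 mm) begins 54 mm behind the grasp point. The pads swing forward as they close: fully open they stand 13 mm farther back than shut.
Start: joints at [-1.267, 0.087, 0.176, 1.66, 0, 1.571], TCP at [0.165, -0.525, 0.231] pointing down, gripper open.
Joint ranges: [-3.13, 3.13], [-0.85, 1.81], [-1.15, 1.24], [-2.2, 2.28], [-1.44, 1.52], [-3.14, 3.14]. Speed limits (rad/s): [2.22, 2.22, 2.57, 3.14, 3.14, 3.14].

### API

Orientations are given as a 3x3 rotation matrix whose columns are the frame's x, y, z axes.
In Python, from workcell import manip, snapshot gives the robot as it stands.
- The arm moves only by the tool servo_tool, never from a script. Its argument "targets" is a list of rows, each a list of 7 numbers: the shift along the tool's x, y, z in cm, then the turn, a rotation vector about the tool's x, y, z in rad, then the closure, from 0 (fully open) to 1 (shut). A call has 1 to 20 rows; each row shifts and turns the commanded pose from where the row before left it, along the tool's axes as they then stand; what a row does not reach is not made up. A row lasts 1/12 s, in which the tool goes at most 41.7 mm and 7.16 degrees, less where a joint would pass 70% of its speed; a pose out of reach is approached as far as the arm can. A call with a gripper value outside its range is refused whole. The fingers move at their own pace and stop on an object; "squeeze" is the grip in N (left out, the last holds). Time passes only in rows, so rows that do not move let the fingers close. It gives the time, the measured TCP pose, the force, the opening and the grip force at its end, in the units of the state.
- manip.sense(): the state, without advancing time (a new reading comes with each control period).
- snapshot(name): name is "side" or "top"; returns a dict with "color" (420x560x3 uint8, blue, green, red), "fx", "fy", "cx", "cy" (pixels), "world_to_cam" (4x4, takes a point from world to camera coordinates). Camera axes: x right, y down, z forward; pixel columns grow to the right and rows downward; lengths in m; the calibration is good to about 2 mm. A picture is of the moment at which its call begins. There is no depth.
- manip.finish_job(): hands the job in; it is judged then, once.
The state is a dict: "clock": time; "joint_pos": joint angles; "joint_vel": joint speeds; "effort": joint torques, N m; "eef_pos": TCP position; "ee_rot": TCP orientation; "force": force on the tool from outside, world axes, zero at the start; "torque": the same for the moment, N m; "grip_width": finger opening in m; "finger_force": force on a finger pad.
Only numpy, scipy, OpenCV 4.12 (cv2) and the standard library are available. Lean on these libraries where they do the work, as an engineer would, in place of code of your own. Each camera call takes 0.05 s, during which the arm holds its last target. There are 200 camera calls.

### The job

Put the rubber-rimmed wheel of the abrasion tester away: without lifting it or letting it tip over onto a face, roll it on its tread across the bench and into the blue dock until it stands against the stop, and let go of it. Then flip the red-handled clamp lever over its high point so that it snaps down onto the top of the wheel, and move away. Leave the glassware, bottle and tin round about where they stand.

Things in the scene. Friction and masses are not known exactly. Their poses are not given: they have to be found in the camera images.
- wheel: Wheel 100 mm across, 36 mm wide, about 0.5 kg, black rubber tread, aluminium faces, standing on its tread. Origin at its centre, 50 mm above the bench; y is the axle (level; y and -y look alike), x and z turn as it rolls. Tips over beyond about 19 degrees of lean. Friction 0.6, some rolling resistance: after a slow push it soon stops. Starts 230 to 300 mm from the seat, facing it roughly.
- wheel_mark (a point): Centre of the red mark, inside the wheel 36 mm from its axis; it shows as a red dot on both faces and a red bar across the tread. At the top of the wheel at the start; turns with it (after half a turn, 157 mm of travel, it is at the bottom).
- dock: Blue steel dock fixed to the bench, open in front and on top; the lane's floor is the bench. Origin on the bench under the seated wheel; x points the way the wheel rolls in, y left of that, z up. Cheeks 36 mm high, inner faces at y = +-23 mm, stand from x = -45 to +65 mm. The stop is a rubber-faced upright at x = +50 mm, 34 mm wide, 70 mm high; bearing plates behind it reach z = 130 mm.
- dock_seat (a point): Where the centre of the seated wheel belongs: dock x = 0, y = 0, z = 50 mm.
- dock_mouth (a point): Middle of the dock's mouth, dock x = -85 mm, y = 0, z = 50 mm. From here to x = -45 mm the cheeks narrow from about 85 mm to the lane's 46 mm.
- lever_pivot (a point): Middle of the lever's hinge axis, dock x = +75 mm, y = 0, z = 117 mm; the axis runs along the dock's y.
- lever_handle (a point): Middle of the lever's red cross handle, a round bar 60 mm long, 14 mm thick, parallel to the dock's y, 114 mm from the pivot at the end of a steel arm 16 mm wide and 10 mm thick. The rubber clamp shoe sits under the arm 75 mm from the pivot.
- lever (a joint): Clamp lever angle, rad. 0 = open: the arm leans back, away from the lane, 0.70 past upright (handle at dock x = 148, z = 204 mm). Grows as the handle swings up and over toward the mouth: upright at 0.70, spring's high point 1.15, then it snaps by itself to 2.27, shoe on the seated wheel (2.39 without wheel). Short of 1.15 it is thrown back open. Takes at most about 4 N at the handle.
- evaporating_dish: Small white porcelain dish, 87 mm across, 30 mm high, a bystander; origin at the centre of its underside.
- beaker_glass: Small clear glass beaker, 51 mm across, 68 mm high, a bystander; origin at the centre of its underside.
- dropper_bench: Amber dropper bottle with orange bulb, 35 mm across, 102 mm high, a bystander; origin at the centre of its underside.
- salve_tin: Round green tin, 67 mm across, 39 mm high, a bystander; origin at the centre of its underside.
Mind the look-alikes: they are no part of the job. Of the things like the wheel, leave any that is purple; of the rest the larger one is meant.

How it is judged:
On the way, in this order (a step that is already met when the one before it is completed fails the run):
1. the wheel has rolled about half a turn on the bench: its red mark is near the bottom (the mark's centre below 24 mm) (height (world z) of wheel_mark below 0.024 m), for 0.03 s.
2. the wheel stands in the dock within 8 mm of its seat, let go, while the lever is still open (distance between wheel and dock_seat below 0.008 m and angle between the y axis of wheel and the y axis of dock, either way round below 0.2 rad and contact force between the fingers and wheel below 0.1 N and value of joint lever below 0.5 rad), for 0.2 s.
At the end, for the whole second after the job is handed in: The wheel stands at rest in the dock, its centre within 8 mm of the seat and its axle within 0.2 rad of the dock's y axis, and the lever is snapped down on it (angle above 2.17 rad) (distance between wheel and dock_seat below 0.008 m and angle between the y axis of wheel and the y axis of dock, either way round below 0.2 rad and value of joint lever above 2.17 rad and linear speed of wheel below 0.02 m/s); the robot touches nothing.
It fails at once if the wheel leans more than 0.4 rad from upright (angle between wheel's own y axis and vertical below 1.17 rad or angle between wheel's own y axis and vertical above 1.97 rad).
It fails at once if the wheel is lifted more than 10 mm off the bench (height (world z) of wheel above 0.06 m).
It fails at once if a bystander is shoved more than 20 mm (distance of any of evaporating_dish, beaker_glass, dropper_bench, salve_tin from where it was at the start of the episode above 0.02 m).
It also fails if it takes over 72 s, if anything falls off the work surface, if the arm or the gripper's body presses on something with over 40 N, if the wrist force passes 120 N, or if a joint passes its speed limit or range.

## Working session

There is one attempt and no reset: what is moved stays moved. The work goes in short steps, Python scripts to look and compute and a tool call to move; the robot and the scene stay as the last step left them, time stands still between calls to the robot, and variables do not carry over. Pictures are saved under pics/ and viewed, at most 10 in all, crops included, and the job is handed in when it is done.

Besides the shell and the picture viewer there is one more tool, called after ">>>" in YAML: its name, and indented under it one key for each argument. servo_tool: Moves the arm, as the interface text tells. Its arguments: {"type":"object","properties":{"targets":{"type":"array"},"squeeze":{"type":"number"}},"required":["targets"]}

```bash
mkdir -p pics; ls; python3 - <<'E'
from workcell import manip, snapshot
import cv2,numpy as np
for n in("top","side"):
    s=snapshot(n); cv2.imwrite(f"pics/{n}0.png",s["color"]); print(n,s["fx"],s["fy"],s["cx"],s["cy"]); print(np.round(s["world_to_cam"],4).tolist())
st=manip.sense(); print(st["clock"],st["eef_pos"],st["ee_rot"],st["force"])
E
```

```text
pics
top 418.4937121706883 418.4937121706883 278.5810204032402 218.31050719445142
[[-0.0091, -0.9997, -0.021, -0.0755], [-0.9918, 0.0117, -0.1269, 0.5269], [0.1272, 0.0197, -0.9917, 1.3527], [0.0, 0.0, 0.0, 1.0]]
side 408.6047729133107 408.6047729133107 278.3749487824333 212.3591477768406
[[0.8795, -0.4758, 0.0045, -0.4895], [-0.171, -0.325, -0.9301, 0.1938], [0.444, 0.8173, -0.3672, 1.165], [0.0, 0.0, 0.0, 1.0]]
0.1 [ 0.16447951 -0.52461194  0.23065006] [[ 9.54197876e-01  2.99176011e-01 -3.57714299e-04]
 [ 2.99176225e-01 -9.54197190e-01  1.14409460e-03]
 [ 9.55679695e-07 -1.19871225e-03 -9.99999282e-01]] [ 0.76818659 -0.08694471 -0.13928286]
```

View pics/top0.png

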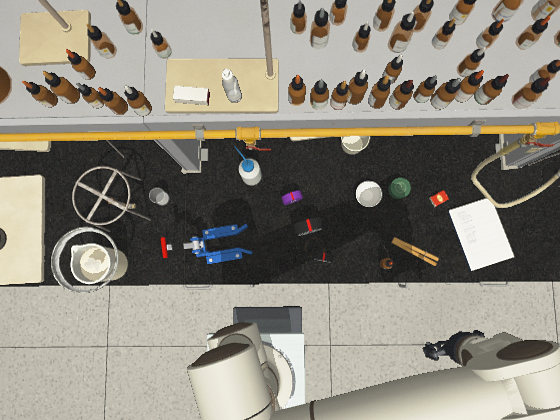

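View pics/side0.png

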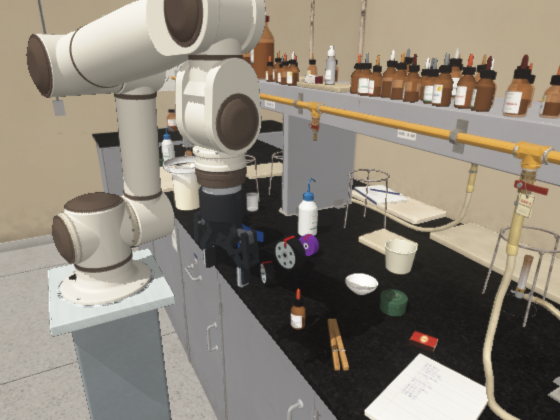

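The top view shows the dock (blue) at about (220,245), the lever's red handle at (165,247) and the target wheel with its red bar at (310,227). The purple wheel is at (292,197) and the small look-alike at (323,257). The bystanders are the beaker (158,197), dish (368,193), tin (400,187) and dropper (386,263). The side view shows the wheel at (285,255), with the arm hiding the dock.

```bash
cat > h.py <<'E'
import cv2,numpy as np
from workcell import manip, snapshot
def ray(s,u,v):
    W=np.array(s["world_to_cam"]);R=W[:3,:3];c=-R.T@W[:3,3]
    return c,R.T@np.array([(u-s["cx"])/s["fx"],(v-s["cy"])/s["fy"],1])
def onz(s,u,v,z):
    c,d=ray(s,u,v);return c+d*(z-c[2])/d[2]
def proj(s,p):
    W=np.array(s["world_to_cam"]);q=W[:3,:3]@np.array(p)+W[:3,3]
    return s["fx"]*q[0]/q[2]+s["cx"],s["fy"]*q[1]/q[2]+s["cy"]
def two(s1,a,s2,b):
    c1,d1=ray(s1,*a);c2,d2=ray(s2,*b)
    t=np.linalg.lstsq(np.c_[d1,-d2],c2-c1,rcond=None)[0]
    p,q=c1+d1*t[0],c2+d2*t[1];return (p+q)/2,np.linalg.norm(p-q)
def blobs(s,kind,roi,mn=3):
    h=cv2.cvtColor(s["color"],cv2.COLOR_BGR2HSV).astype(int);H,S,V=h[...,0],h[...,1],h[...,2]
    m={"red":((H<6)|(H>174))&(S>150)&(V>60),"blue":(H>100)&(H<125)&(S>120)&(V>40)}[kind]
    k=np.zeros(m.shape,bool);k[roi[1]:roi[3],roi[0]:roi[2]]=1
    n,l,st,ce=cv2.connectedComponentsWithStats((m&k).astype(np.uint8))
    return [(st[i],ce[i],np.argwhere(l==i)[:,::-1]) for i in range(1,n) if st[i][4]>=mn]
E
python3 - <<'E'
from h import *
s=snapshot("top");d=snapshot("side")
for k,roi in (("red",(145,200,345,275)),("blue",(180,215,262,275))):
    for st,ce,px in blobs(s,k,roi): print(k,st.tolist(),ce.round(1),cv2.minAreaRect(px.astype(np.float32)) , [onz(s,*ce,z)[:2].round(3).tolist() for z in (.036,.1,.204)])
for st,ce,px in blobs(d,"red",(230,220,330,290)): print("side red",st.tolist(),ce.round(1))
for st,ce,px in blobs(d,"blue",(220,215,290,260)): print("side blue",st.tolist(),ce.round(1))
c=cv2.resize(s["color"][170:290,150:350],None,fx=4,fy=4,interpolation=cv2.INTER_CUBIC)
c=np.clip(c.astype(float)*1.6+20,0,255).astype(np.uint8)
e=cv2.resize(d["color"][215:315,210:350],None,fx=4,fy=4,interpolation=cv2.INTER_CUBIC)
cv2.imwrite("pics/tc.png",c);cv2.imwrite("pics/sc.png",e)
E
```

```text
red [306, 219, 6, 13, 43] [308.6 224.6] ((308.6226501464844, 224.6792449951172), (12.362448692321777, 3.2966530323028564), 74.05460357666016) [[0.504, -0.18], [0.496, -0.176], [0.485, -0.171]]
red [161, 237, 7, 21, 106] [163.7 247.2] ((163.6069793701172, 247.0524139404297), (20.617538452148438, 5.154384136199951), 82.40535736083984) [[0.434, 0.298], [0.43, 0.279], [0.424, 0.248]]
red [322, 252, 4, 8, 16] [323.5 255.6] ((323.48077392578125, 255.59616088867188), (1.9611613750457764, 7.2562971115112305), 11.309932708740234) [[0.402, -0.226], [0.399, -0.221], [0.395, -0.212]]
blue [190, 224, 63, 40, 990] [220.6 244. ] ((220.64865112304688, 243.89190673828125), (35.18138122558594, 59.18363952636719), 80.53767395019531) [[0.443, 0.11], [0.439, 0.1], [0.431, 0.083]]
side red [284, 235, 11, 8, 35] [288.3 238.1]
side red [284, 244, 2, 2, 3] [284.7 244.3]
side red [263, 261, 8, 3, 14] [266.6 261.9]
side blue [242, 224, 9, 6, 31] [245.5 227. ]
side blue [256, 231, 8, 11, 74] [259.8 235.8]
side blue [237, 243, 3, 5, 12] [237.9 244.8]
```

View pics/tc.png

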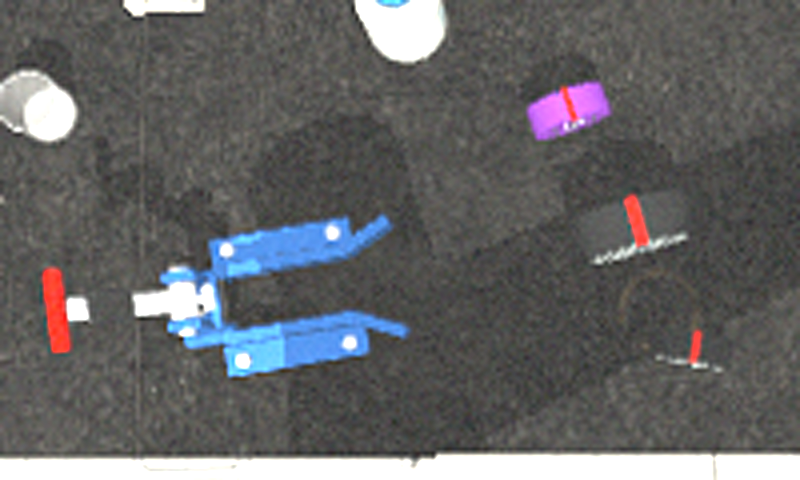

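View pics/sc.png

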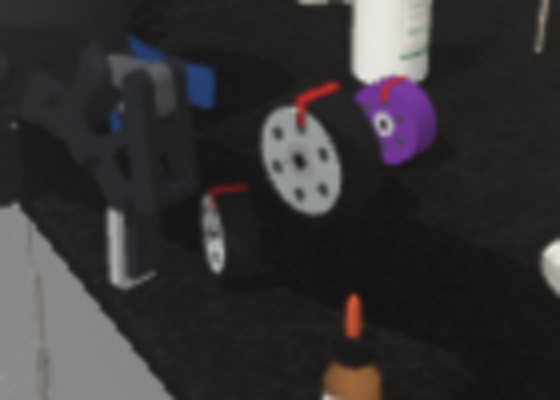

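Crop readings:
- **Dock bolts:** (227,250), (333,232), (243,360) and (350,343).
- **Mouth tips:** (387,218) and (406,330).
- **Handle ends:** (52,270) and (61,350).
- **Wheel:** the red bar runs from (630,197) to (643,245), and the lit face edge from (593,262) to (687,236).

```bash
python3 - <<'E'
from h import *
s=snapshot("top");d=snapshot("side")
f=lambda p,z:onz(s,150+p[0]/4-.4,170+p[1]/4-.4,z)[:2]
mid=lambda a,b,z:(f(a,z)+f(b,z))/2
for z in(0,.005,.02): 
  a,b=mid((227,250),(243,360),z),mid((333,232),(350,343),z);e=a-b;print("bolts",z,a,b,np.degrees(np.arctan2(e[1],e[0])))
m=mid((387,218),(406,330),.036);print("mouth",m,np.linalg.norm(f((387,218),.036)-f((406,330),.036)))
h0=onz(s,163.65,247.1,.204+.004)[:2];print("handle",h0,np.linalg.norm(h0-m))
e=h0-m;print("yaw mouth->handle",np.degrees(np.arctan2(e[1],e[0])))
e=f((52,270),.21)-f((61,350),.21);print("handle dir",np.linalg.norm(e),np.degrees(np.arctan2(e[1],e[0])))
u=e*0+(h0-m)/np.linalg.norm(h0-m);print("seat est",m+85*u/1e3,h0-.148*u)
a,b=f((630,197),.1),f((643,245),.1);e=a-b;print("wheel top",(a+b)/2,np.linalg.norm(e),np.degrees(np.arctan2(e[1],e[0])))
e=f((593,262),.05)-f((687,236),.05);print("face",np.linalg.norm(e),np.degrees(np.arctan2(e[1],e[0])))
print("red blob 2view",two(s,(308.6,224.6),d,(289.5,237)))
E
```

```text
bolts 0 [0.43961608 0.15744976] [0.45343776 0.06748417] 98.73422899858944
bolts 0.005 [0.43929714 0.15650531] [0.4530697  0.06685947] 98.73422899858946
bolts 0.02 [0.43834034 0.15367196] [0.45196553 0.06498538] 98.73422899858947
mouth [0.46142022 0.01771746] 0.09374925522957142
handle [0.4239258  0.24730098] 0.23262506875126862
yaw mouth->handle 99.27537307646134
handle dir 0.05810570569439781 7.911462112812051
seat est [0.44771995 0.10160609] [0.44778038 0.10123606]
wheel top [ 0.4956817  -0.17677019] 0.03916376676348512 14.02637440153209
face 0.07933586371210732 104.87199298995516
red blob 2view (array([ 0.49699874, -0.17668852,  0.10050123]), np.float64(0.001370942265553145))
```

>>> servo_tool:
  targets:
    - [2.63,-1.45,0,0,0,0,0.25]
    - [2.63,-1.45,0,0,0,0,0.25]
    - [2.63,-1.45,0,0,0,0,0.25]
    - [2.63,-1.45,0,0,0,0,0.25]
    - [2.63,-1.45,0,0,0,0,0.25]
    - [2.63,-1.45,0,0,0,0,0.25]
    - [2.63,-1.45,0,0,0,0,0.25]
    - [2.63,-1.45,0,0,0,0,0.25]
    - [2.63,-1.45,0,0,0,0,0.25]
    - [2.63,-1.45,0,0,0,0,0.25]
    - [2.63,-1.45,0,0,0,0,0.25]
    - [2.63,-1.45,0,0,0,0,0.25]
    - [2.63,-1.45,0,0,0,0,0.25]
    - [2.63,-1.45,0,0,0,0,0.25]
    - [2.63,-1.45,0,0,0,0,0.25]
    - [2.63,-1.45,0,0,0,0,0.25]
  squeeze: 20

```text
clock: 1.63
eef_pos: [0.4975, -0.1762, 0.2313]
ee_rot: [[0.954, 0.299, 0.0], [0.299, -0.954, -0.0], [0.0, 0.0, -1.0]]
force: [1.0, -0.9, 0.3]
grip_width: 0.0642
finger_force: 0.0
```

>>> servo_tool:
  targets:
    - [0,0,0,0,0,-0.117,0.25]
    - [0,0,0,0,0,-0.117,0.25]
    - [0,0,0,0,0,-0.117,0.25]
    - [0,0,0,0,0,-0.117,0.25]
    - [0,0,0,0,0,-0.117,0.25]
    - [0,0,0,0,0,-0.117,0.25]
    - [0,0,0,0,0,-0.117,0.25]
    - [0,0,0,0,0,-0.117,0.25]
    - [0,0,0,0,0,-0.117,0.25]
    - [0,0,0,0,0,-0.117,0.25]
    - [0,0,0,0,0,-0.117,0.25]
    - [0,0,0,0,0,-0.117,0.25]
    - [0,0,0,0,0,-0.117,0.25]
    - [0,0,0,0,0,0,0.25]
    - [0,0,0,0,0,0,0.25]
    - [0,0,0,0,0,0,0.25]

```text
clock: 2.97
eef_pos: [0.4966, -0.1775, 0.2313]
ee_rot: [[-0.248, 0.969, -0.0], [0.969, 0.248, 0.0], [0.0, -0.0, -1.0]]
force: [0.6, 0.1, 0.1]
grip_width: 0.0639
finger_force: 0.0
```

>>> servo_tool:
  targets:
    - [0,0,2.6,0,0,0,0.25]
    - [0,0,2.6,0,0,0,0.25]
    - [0,0,2.6,0,0,0,0.25]
    - [0,0,2.6,0,0,0,0.25]
    - [0,0,2.6,0,0,0,0.25]
    - [0,0,2.6,0,0,0,0.25]
    - [0,0,2.0,0,0,0,0.25]
    - [0,0,1.0,0,0,0,0.25]
    - [0,0,0,0,0,0,0.25]

```text
clock: 3.72
eef_pos: [0.4954, -0.1771, 0.0431]
ee_rot: [[-0.249, 0.968, -0.003], [0.968, 0.249, 0.001], [0.002, -0.003, -1.0]]
force: [-0.6, -0.7, -0.0]
grip_width: 0.064
finger_force: 0.0
```

>>> servo_tool:
  targets:
    - [0,0,0,0,0,0,0.4]
    - [0,0,0,0,0,0,0.45]
    - [0,0,0,0,0,0,0.5]
    - [0,0,0,0,0,0,0.55]
    - [0,0,0,0,0,0,0.6]
    - [0,0,0,0,0,0,0.65]
    - [0,0,0,0,0,0,0.65]
    - [0,0,0,0,0,0,0.65]

```text
clock: 4.38
eef_pos: [0.4972, -0.1778, 0.0464]
ee_rot: [[-0.251, 0.968, 0.002], [0.968, 0.251, -0.001], [-0.001, 0.001, -1.0]]
force: [-1.3, -0.2, 6.1]
grip_width: 0.0359
finger_force: 25.6
```

>>> servo_tool:
  targets:
    - [0,-0.1,0,0,0,0.02,0.65]
    - [0,-0.1,0,0,0,0.02,0.65]
    - [0,-0.1,0,0,0,0.02,0.65]
    - [0,-0.1,0,0,0,0.02,0.65]
    - [0,-0.1,0,0,0,0.016,0.65]
    - [0,0,0,0,0,0,0.65]
    - [0,0,0,0,0,0,0.65]
    - [0,0,0,0,0,0,0.65]

```text
clock: 5.05
eef_pos: [0.493, -0.1788, 0.0464]
ee_rot: [[-0.157, 0.988, 0.003], [0.988, 0.157, -0.0], [-0.001, 0.003, -1.0]]
force: [3.9, 0.4, 6.2]
grip_width: 0.0356
finger_force: 25.6
```

>>> servo_tool:
  targets:
    - [0,0,0,0,0,0,0.55]
    - [0,0,0,0,0,0,0.5]
    - [0,0,0,0,0,0,0.45]
    - [0,0,0,0,0,0,0.4]
    - [0,0,0,0,0,0,0.35]
    - [0,0,0,0,0,0,0.35]

```text
clock: 5.55
eef_pos: [0.4916, -0.1786, 0.0451]
ee_rot: [[-0.157, 0.988, -0.0], [0.988, 0.157, 0.0], [0.0, -0.0, -1.0]]
force: [-0.0, 0.7, -0.5]
grip_width: 0.0556
finger_force: 0.0
```

>>> servo_tool:
  targets:
    - [0,0,-2,0,0,0,0.35]
    - [0,0,-2.5,0,0,0,0.35]
    - [0,0,-2.5,0,0,0,0.35]
    - [0,0,-1,0,0,0,0.5]
    - [-2,0,0,0,0,0,0.7]
    - [-2.2,0,0,0,0,0,0.92]
    - [-2.2,0,0,0,0,0,0.92]
    - [-1.4,0,0,0,0,0,0.92]
    - [0,0,2,0,0,0,0.92]
    - [0,0,2.5,0,0,0,0.92]
    - [0,0,2.5,0,0,0,0.92]
    - [0,0,1.5,0,0,0,0.92]
    - [0,0,0,0,0,0,0.92]
    - [0,0,0,0,0,0,0.92]

```text
clock: 6.72
eef_pos: [0.5035, -0.2553, 0.0396]
ee_rot: [[-0.157, 0.988, -0.002], [0.988, 0.157, 0.001], [0.001, -0.002, -1.0]]
force: [-0.4, 0.8, 0.8]
grip_width: 0.0067
finger_force: 0.0
```

```bash
python3 - <<'E'
from h import *
st=manip.sense();print(st["clock"],st["eef_pos"].round(4) if hasattr(st["eef_pos"],'round') else st["eef_pos"],st["grip_width"])
s=snapshot("top")
c=cv2.resize(s["color"][180:280,180:340],None,fx=4,fy=4,interpolation=cv2.INTER_CUBIC)
d=snapshot("side");e=cv2.resize(d["color"][205:305,200:360],None,fx=3,fy=3,interpolation=cv2.INTER_CUBIC)
e=cv2.copyMakeBorder(e,0,0,0,160,cv2.BORDER_CONSTANT)
m=np.vstack([c,e[:200]]) 
cv2.imwrite("pics/a1.png",np.clip(m*1.5+15.,0,255).astype(np.uint8))
E
```

```text
6.7167 [ 0.5035 -0.2553  0.0396] 0.00668935313235246
```

View pics/a1.png

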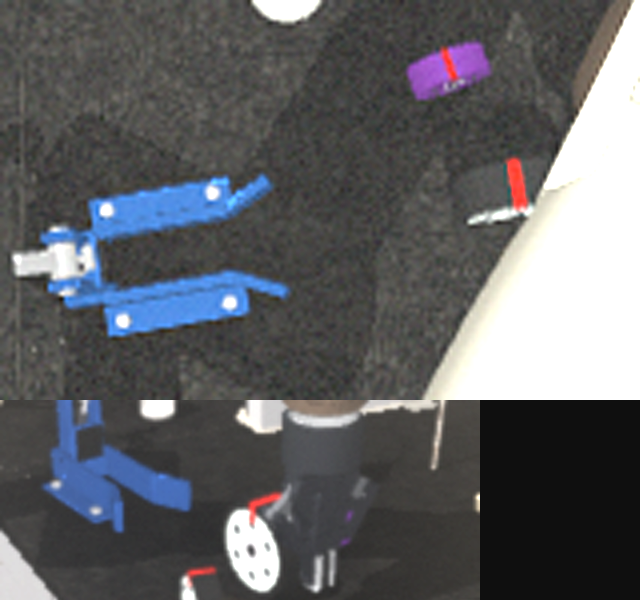

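The wheel stands upright and is lined up with the lane; its red bar is at (517,182) in the crop. The fingers are behind it.

>>> servo_tool:
  targets:
    - [0.2,0,0,0,0,0,0.92]
    - [0.3,0,0,0,0,0,0.92]
    - [0.3,0,0,0,0,0,0.92]
    - [0.3,0,0,0,0,0,0.92]
    - [0.3,0,0,0,0,0,0.92]
    - [0.3,0,0,0,0,0,0.92]
    - [0.4,0,0,0,0,0,0.92]
    - [0.4,0,0,0,0,0,0.92]
    - [0.4,0,0,0,0,0,0.92]
    - [0.4,0,0,0,0,0,0.92]
    - [0.4,0,0,0,0,0,0.92]
    - [0.4,0,0,0,0,0,0.92]
    - [0.4,0,0,0,0,0,0.92]
    - [0.4,0,0,0,0,0,0.92]
    - [0.4,0,0,0,0,0,0.92]
    - [0.4,0,0,0,0,0,0.92]
    - [0.4,0,0,0,0,0,0.92]
    - [0.4,0,0,0,0,0,0.92]
    - [0.3,0,0,0,0,0,0.92]
    - [0.2,0,0,0,0,0,0.92]

```text
clock: 8.48
eef_pos: [0.4929, -0.1861, 0.0403]
ee_rot: [[-0.158, 0.988, -0.0], [0.988, 0.158, 0.0], [0.0, -0.0, -1.0]]
force: [-0.5, -0.1, -0.1]
grip_width: 0.0071
finger_force: 0.0
```

```bash
cat > look.py <<'E'
import sys
from h import *
st=manip.sense();print(st["clock"],np.round(st["eef_pos"],4),np.round(st["force"],1))
s=snapshot("top");d=snapshot("side")
for n,q,roi in(("top",s,(180,200,330,260)),("side",d,(200,215,330,290))):
    for t,ce,px in blobs(q,"red",roi): print(n,t.tolist(),ce.round(1),onz(q,*ce,.1)[:2].round(3))
a=cv2.resize(s["color"][190:270,150:330],None,fx=3,fy=3,interpolation=cv2.INTER_CUBIC)
b=cv2.resize(d["color"][200:300,180:360],None,fx=3,fy=3,interpolation=cv2.INTER_CUBIC)
cv2.imwrite(sys.argv[1],np.clip(np.vstack([a,b])*1.5+15.,0,255).astype(np.uint8))
E
python3 look.py pics/a2.png
```

```text
8.4833 [ 0.4929 -0.1861  0.0403] [-0.5 -0.1 -0.1]
top [277, 226, 3, 12, 23] [278.  231.7] [ 0.475 -0.08 ]
side [264, 236, 3, 5, 5] [264.6 238. ] [ 0.43  -0.148]
side [306, 236, 1, 4, 4] [306.  237.5] [ 0.539 -0.202]
side [263, 261, 9, 3, 19] [266.8 261.7] [ 0.37 -0.28]
```

View pics/a2.png

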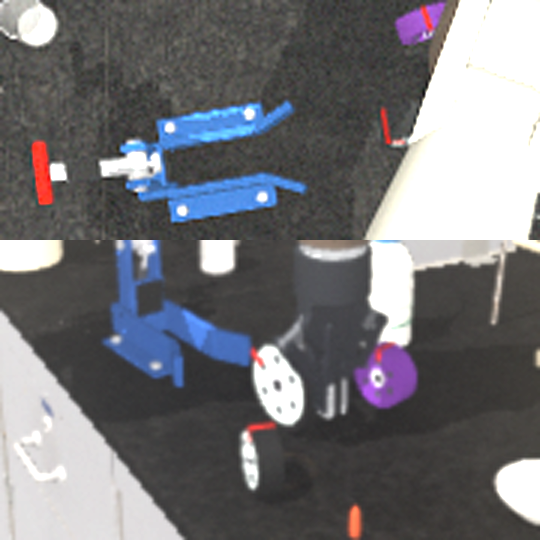

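The wheel has rolled forward, with its mark about 60° ahead of the top. It's upright and still aligned with the dock.

>>> servo_tool:
  targets:
    - [0.3,0,0,0,0,0,0.92]
    - [0.4,0,0,0,0,0,0.92]
    - [0.4,0,0,0,0,0,0.92]
    - [0.4,0,0,0,0,0,0.92]
    - [0.4,0,0,0,0,0,0.92]
    - [0.4,0,0,0,0,0,0.92]
    - [0.4,0,0,0,0,0,0.92]
    - [0.4,0,0,0,0,0,0.92]
    - [0.4,0,0,0,0,0,0.92]
    - [0.4,0,0,0,0,0,0.92]
    - [0.4,0,0,0,0,0,0.92]
    - [0.4,0,0,0,0,0,0.92]
    - [0.4,0,0,0,0,0,0.92]
    - [0.4,0,0,0,0,0,0.92]
    - [0.4,0,0,0,0,0,0.92]
    - [0.4,0,0,0,0,0,0.92]
    - [0.4,0,0,0,0,0,0.92]
    - [0.4,0,0,0,0,0,0.92]
    - [0.4,0,0,0,0,0,0.92]
    - [0.3,0,0,0,0,0,0.92]

```text
clock: 10.25
eef_pos: [0.4807, -0.109, 0.0403]
ee_rot: [[-0.157, 0.988, -0.0], [0.988, 0.157, 0.0], [0.0, -0.0, -1.0]]
force: [-0.3, 0.3, -0.9]
grip_width: 0.0065
finger_force: 0.0
```

```bash
python3 look.py pics/a3.png
```

```text
10.25 [ 0.4807 -0.109   0.0403] [-0.3  0.3 -0.9]
top [322, 252, 4, 8, 16] [323.5 255.6] [ 0.399 -0.221]
side [254, 246, 2, 3, 3] [254.3 247. ] [ 0.378 -0.187]
side [263, 261, 9, 3, 18] [266.6 261.7] [ 0.37 -0.28]
```

View pics/a3.png

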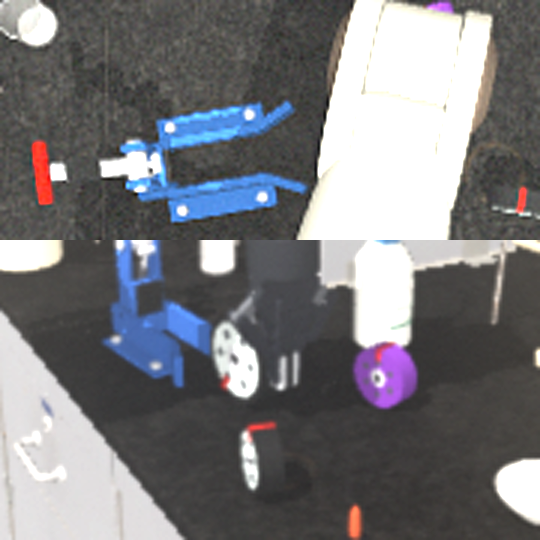

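The mark is now at the lower front, and the wheel is heading centrally into the mouth.

>>> servo_tool:
  targets:
    - [0.3,0,0,0,0,0,0.92]
    - [0.4,0,0,0,0,0,0.92]
    - [0.4,0,0,0,0,0,0.92]
    - [0.4,0,0,0,0,0,0.92]
    - [0.4,0,0,0,0,0,0.92]
    - [0.4,0,0,0,0,0,0.92]
    - [0.4,0,0,0,0,0,0.92]
    - [0.4,0,0,0,0,0,0.92]
    - [0.4,0,0,0,0,0,0.92]
    - [0.4,0,0,0,0,0,0.92]
    - [0.4,0,0,0,0,0,0.92]
    - [0.4,0,0,0,0,0,0.92]
    - [0.4,0,0,0,0,0,0.92]
    - [0.4,0,0,0,0,0,0.92]
    - [0.4,0,0,0,0,0,0.92]
    - [0.4,0,0,0,0,0,0.92]
    - [0.4,0,0,0,0,0,0.92]
    - [0.4,0,0,0,0,0,0.92]
    - [0.4,0,0,0,0,0,0.92]
    - [0.4,0,0,0,0,0,0.92]

```text
clock: 12.02
eef_pos: [0.4683, -0.0311, 0.0403]
ee_rot: [[-0.157, 0.988, 0.0], [0.988, 0.157, 0.0], [0.0, 0.0, -1.0]]
force: [-0.7, -0.6, 0.9]
grip_width: 0.0068
finger_force: 0.1
```

>>> servo_tool:
  targets:
    - [0.4,0,0,0,0,0,0.92]
    - [0.4,0,0,0,0,0,0.92]
    - [0.4,0,0,0,0,0,0.92]
    - [0.4,0,0,0,0,0,0.92]
    - [0.4,0,0,0,0,0,0.92]
    - [0.4,0,0,0,0,0,0.92]
    - [0.4,0,0,0,0,0,0.92]
    - [0.4,0,0,0,0,0,0.92]
    - [0.4,0,0,0,0,0,0.92]
    - [0.4,0,0,0,0,0,0.92]
    - [0.4,0,0,0,0,0,0.92]
    - [0.3,0,0,0,0,0,0.92]
    - [0.3,0,0,0,0,0,0.92]
    - [0.2,0,0,0,0,0,0.92]
    - [0,0,0,0,0,0,0.92]

```text
clock: 13.27
eef_pos: [0.4601, 0.0202, 0.0403]
ee_rot: [[-0.158, 0.987, -0.0], [0.987, 0.158, 0.0], [0.0, -0.0, -1.0]]
force: [0.4, -1.0, -0.0]
grip_width: 0.0068
finger_force: 0.0
```

>>> servo_tool:
  targets:
    - [0.3,0,0,0,0,0,0.92]
    - [0.3,0,0,0,0,0,0.92]
    - [0.3,0,0,0,0,0,0.92]
    - [0.3,0,0,0,0,0,0.92]
    - [0.3,0,0,0,0,0,0.92]
    - [0.3,0,0,0,0,0,0.92]
    - [0.1,0,0,0,0,0,0.92]
    - [0,0,0,0,0,0,0.92]
    - [0,0,0,0,0,0,0.92]

```text
clock: 14.02
eef_pos: [0.4571, 0.0387, 0.0403]
ee_rot: [[-0.158, 0.988, -0.0], [0.988, 0.158, -0.0], [-0.0, -0.0, -1.0]]
force: [-0.3, -0.5, 0.1]
grip_width: 0.0066
finger_force: 0.0
```

```bash
python3 look.py pics/a4.png
```

```text
14.0167 [0.4571 0.0387 0.0403] [-0.3 -0.5  0.1]
top [322, 252, 4, 8, 16] [323.5 255.6] [ 0.399 -0.221]
side [263, 261, 9, 3, 19] [266.8 261.7] [ 0.37 -0.28]
```

View pics/a4.png

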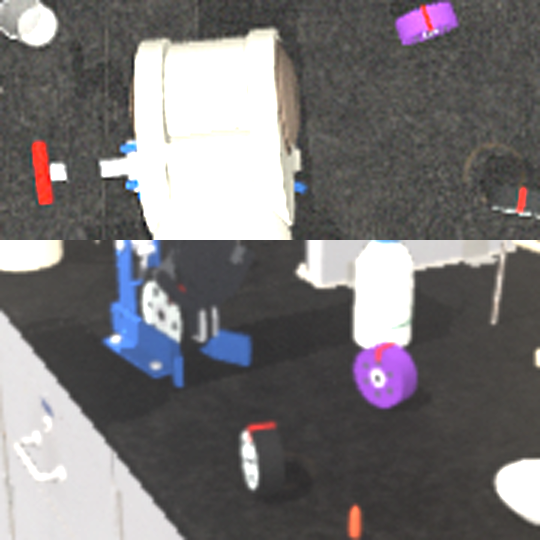

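The wheel is between the cheeks, apparently close to the stop. I'll push gently until I feel resistance.

>>> servo_tool:
  targets:
    - [0.1,0,0,0,0,0,0.92]
    - [0.1,0,0,0,0,0,0.92]
    - [0.1,0,0,0,0,0,0.92]
    - [0,0,0,0,0,0,0.92]

```text
clock: 14.45
eef_pos: [0.4568, 0.0413, 0.0403]
ee_rot: [[-0.157, 0.988, 0.0], [0.988, 0.157, -0.001], [-0.001, 0.0, -1.0]]
force: [0.1, -3.9, 0.2]
grip_width: 0.0065
finger_force: 2.1
```

>>> servo_tool:
  targets:
    - [0.1,0,0,0,0,0,0.92]
    - [0.1,0,0,0,0,0,0.92]
    - [0,0,0,0,0,0,0.92]
    - [0,0,0,0,0,0,0.92]

```text
clock: 14.78
eef_pos: [0.4568, 0.0414, 0.0404]
ee_rot: [[-0.156, 0.988, 0.001], [0.988, 0.156, -0.005], [-0.005, 0.0, -1.0]]
force: [2.3, -15.0, 0.1]
grip_width: 0.007
finger_force: 7.9
```

>>> servo_tool:
  targets:
    - [-0.3,0,0,0,0,0,0.92]
    - [-0.6,0,0,0,0,0,0.92]
    - [-1.2,0,0,0,0,0,0.92]
    - [-1.8,0,0,0,0,0,0.92]
    - [-1.8,0,-1,0,0,0,0.75]
    - [-1.8,0,-3,0,0,0,0.75]
    - [-1.8,0,-3,0,0,0,0.75]
    - [-1.8,0,-3,0,0,0,0.75]
    - [-1.8,0,-3,0,0,0,0.75]
    - [-1.8,0,-3,0,0,0,0.75]
    - [0,0,-3,0,0,0,0.75]
    - [0,0,-3,0,0,0,0.75]
    - [0,0,-3,0,0,0,0.75]
    - [0,0,0,0,0,0,0.75]
    - [0,0,0,0,0,0,0.75]

```text
clock: 16.03
eef_pos: [0.4802, -0.1018, 0.2918]
ee_rot: [[-0.157, 0.988, 0.003], [0.988, 0.157, -0.0], [-0.0, 0.003, -1.0]]
force: [0.1, -0.4, -0.4]
grip_width: 0.0217
finger_force: 0.0
```

```bash
python3 look.py pics/a5.png; python3 - <<'E'
from h import *
s=snapshot("top")
for t,c,p in blobs(s,"red",(150,220,180,270)): print("handle",c,onz(s,*c,.208))
E
```

```text
16.0333 [ 0.4802 -0.1018  0.2918] [ 0.1 -0.4 -0.4]
top [228, 234, 5, 11, 34] [230.1 238.8] [0.454 0.07 ]
top [322, 252, 3, 8, 15] [323.4 255.7] [ 0.399 -0.221]
side [237, 215, 11, 4, 23] [241.4 215.9] [0.439 0.042]
side [263, 261, 9, 3, 19] [266.8 261.7] [ 0.37 -0.28]
handle [163.62857143 247.07619048] [0.42399499 0.24736484 0.208     ]
```

View pics/a5.png

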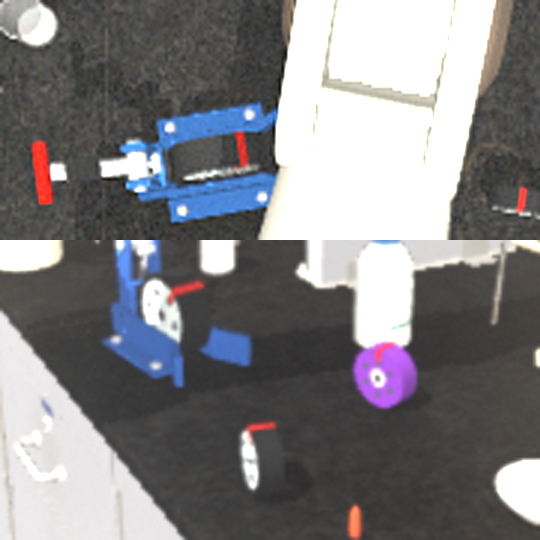

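The wheel is seated against the stop with its axle square to the lane, and the lever is still open. Next, over to behind the handle.

>>> servo_tool:
  targets:
    - [2.0,0,0,0,0,0,0.68]
    - [3.2,0,0,0,0,0,0.68]
    - [3.3,0,0,0,0,0,0.68]
    - [3.3,0,0,0,0,0,0.68]
    - [3.3,0,0,0,0,0,0.68]
    - [3.3,0,0,0,0,0,0.68]
    - [3.3,0,0,0,0,0,0.68]
    - [3.3,0,0,0,0,0,0.68]
    - [3.3,0,0,0,0,0,0.68]
    - [3.3,0,0,0,0,0,0.68]
    - [3.3,0,0,0,0,0,0.68]
    - [2.2,0,0,0,0,0,0.68]
    - [1.0,0,0,0,0,0,0.68]
    - [0,0,0,0,0,0,0.68]
    - [0,0,0,0,0,0,0.68]

```text
clock: 17.43
eef_pos: [0.4193, 0.2744, 0.2894]
ee_rot: [[-0.158, 0.987, -0.001], [0.987, 0.158, -0.001], [-0.001, -0.001, -1.0]]
force: [0.0, -0.2, -0.1]
grip_width: 0.0272
finger_force: 0.0
```

>>> servo_tool:
  targets:
    - [0.2,0,1.5,0,0,0,0.68]
    - [0,0.1,2,0,0,0,0.68]
    - [0,0,2,0,0,0,0.68]
    - [0,0,2,0,0,0,0.68]
    - [0,0,1.2,0,0,0,0.68]
    - [0,0,0.5,0,0,0,0.68]
    - [0,0,0,0,0,0,0.68]

```text
clock: 18.02
eef_pos: [0.4201, 0.2754, 0.1973]
ee_rot: [[-0.156, 0.988, -0.001], [0.988, 0.156, -0.001], [-0.001, -0.002, -1.0]]
force: [0.4, 0.0, 0.4]
grip_width: 0.0277
finger_force: 0.0
```

>>> servo_tool:
  targets:
    - [-0.4,0,0,0,0,0,0.68]
    - [-0.6,0,0,0,0,0,0.68]
    - [-0.7,0,0,0,0,0,0.68]
    - [-0.8,0,0,0,0,0,0.68]
    - [-0.8,0,0,0,0,0,0.68]
    - [-0.8,0,0,0,0,0,0.68]
    - [-0.8,0,0,0,0,0,0.68]

```text
clock: 18.6
eef_pos: [0.4286, 0.2288, 0.2004]
ee_rot: [[-0.158, 0.987, 0.003], [0.987, 0.158, 0.004], [0.003, 0.003, -1.0]]
force: [-0.6, 5.0, 4.0]
grip_width: 0.0276
finger_force: 2.8
```

>>> servo_tool:
  targets:
    - [-0.8,0,0,0,0,0,0.68]
    - [-0.8,0,0,0,0,0,0.68]
    - [-0.8,0,0,0,0,0,0.68]
    - [-0.8,0,0,0,0,0,0.68]
    - [-0.8,0,0,0,0,0,0.68]
    - [-0.8,0,0,0,0,0,0.68]
    - [-0.8,0,0,0,0,0,0.68]
    - [-0.8,0,0,0,0,0,0.68]
    - [-0.8,0,0,0,0,0,0.68]
    - [-0.8,0,0,0,0,0,0.68]
    - [-0.8,0,0,0,0,0,0.68]
    - [-0.8,0,0,0,0,0,0.68]
    - [-0.4,0,0,0,0,0,0.68]
    - [0,0,0,0,0,0,0.68]

```text
clock: 19.77
eef_pos: [0.4439, 0.1287, 0.1984]
ee_rot: [[-0.156, 0.988, 0.0], [0.988, 0.156, -0.0], [-0.0, 0.0, -1.0]]
force: [-0.2, -1.5, 0.1]
grip_width: 0.0269
finger_force: 0.0
```

>>> servo_tool:
  targets:
    - [0,0,-1.5,0,0,0,0.68]
    - [0,0,-3,0,0,0,0.68]
    - [0,0,-3,0,0,0,0.68]
    - [-3,0,-2,0,0,0,0.68]
    - [-4,0,0,0,0,0,0.68]
    - [-4,0,0,0,0,0,0.68]
    - [-4,0,0,0,0,0,0.68]
    - [-4,0,0,0,0,0,0.68]
    - [-4,0,0,0,0,0,0.68]
    - [-2,0,0,0,0,0,0.68]
    - [0,0,0,0,0,0,0.68]
    - [0,0,0,0,0,0,0.68]

```text
clock: 20.77
eef_pos: [0.483, -0.118, 0.293]
ee_rot: [[-0.155, 0.988, -0.001], [0.988, 0.155, 0.0], [0.0, -0.001, -1.0]]
force: [0.5, 1.3, -0.4]
grip_width: 0.0272
finger_force: 0.0
```

```bash
python3 look.py pics/a6.png
```

```text
20.7667 [ 0.483 -0.118  0.293] [ 0.5  1.3 -0.4]
top [228, 230, 8, 18, 83] [231.5 238.7] [0.455 0.066]
top [322, 252, 4, 8, 16] [323.5 255.6] [ 0.399 -0.221]
side [237, 215, 11, 5, 26] [241.1 216.2] [0.438 0.041]
side [263, 261, 9, 3, 19] [266.8 261.7] [ 0.37 -0.28]
```

View pics/a6.png

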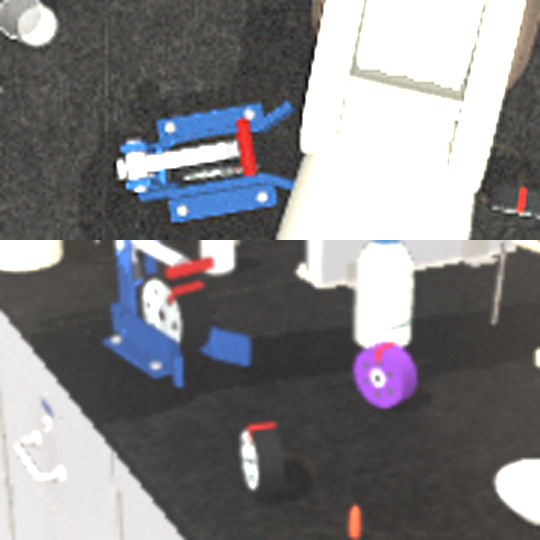

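The lever has snapped down: its handle is at about (246,147) in the crop, over the seated wheel at dock x ≈ -38 mm, as expected. Everything is clear of the robot.

```bash
python3 -c "
from workcell import manip
print(manip.finish_job())"
```

```text
the job is handed in; nothing more can be done
None
```

The wheel was rolled into the dock against its stop and released, the lever was snapped down onto it, and the job was handed in at about 21 s; the hand-in returned no verdict.

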